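# Show the washed red lid to the clip camera

### The arm

A 6-joint arm with a two-finger parallel gripper is mounted at the origin on the work surface. World frame = base frame: x ahead of the robot, y to its left, z up, the work surface at z = 0. Lengths are in mm, angles in rad, forces in N, time in s.
With the tool pointing down it reaches from about 275 to 1000 mm from the base axis. Payload 8.4 kg.
Tool frame: the origin (TCP) lies at the very end of the fingers, on their centre line; the grasp point (between the pads) lies r.grip_depth behind it (r.grip_depth is the distance from the TCP to the grasp point, in mm); z points along the fingers, y is the line along which they close (so a half turn about z gives the same grasp; the last joint's range is limited). The gripper opens to 85 mm and grips with 20 to 120 N. Pads are 22 mm wide; open, the fingers measure 114 mm over their backs; the gripper's body (76 mm by 85 mm) begins 54 mm behind the grasp point. The pads swing forward as they close: fully open they stand 13 mm farther back than shut.
Start: joints at [-1.299, 0.353, 1.633, -0, 1.155, -0.002], TCP at [168.993, -601.722, 231.281] pointing down, gripper open.
Joint ranges: [-2.63, 2.63], [-0.92, 2.1], [0.06, 2.66], [-1.3, 4.44], [0, 2.69], [-3.02, 3.02]. Speed limits (rad/s): [2.22, 2.22, 2.79, 3.14, 3.14, 3.14].

### API

Orientations are given as a rotation vector (axis times angle).
In Python, from station import r, claw, capture gives the robot as it stands. Calls block until the motion is done:
- r.move_pose(position, orientation): joint-space move of the TCP to a pose.
- r.move_straight(position, attitude=None, rate=150, force_limit=None): straight line of the TCP; attitude=None keeps the orientation; rate is the mean speed in mm/s. With force_limit (N) it stops when the force on the tool has changed by that much, and returns True; else False.
- r.move_j(angles): joint-space move.
- claw.set_gripper(opening, newtons=None): finger opening in mm; newtons is the grip in N (None keeps the last); returns when the fingers have stopped.
- r.pause(seconds).
- r.solve_ik(position, orientation): joint angles nearest the present ones, or None.
- capture(name): name is "side" or "top" or "wrist"; returns a dict with "image" (420x560x3 uint8, red, green, blue), "fx", "fy", "cx", "cy" (pixels), "k1" (the pictures are not rectified: a ray, as slopes to the right and down, at radius r is drawn at 1 + k1 r^2 times it, then the intrinsics apply), "camera_from_world" (4x4, takes a point from world to camera coordinates). Camera axes: x right, y down, z forward; pixel columns grow to the right and rows downward; lengths in mm; the calibration is good to about 2 mm. A picture is of the moment at which its call begins. There is no depth.
A pose or a line that the arm cannot do raises r.IKError and nothing moves.
- r.sign_off(): hands the job in; it is judged then, once.
Readings, each from a call of its own:
- r.get_time_s(): time.
- r.get_joint_pos(): joint angles.
- r.get_joint_vel(): joint speeds.
- r.get_joint_torque(): joint torques, N m.
- r.get_eef_pos(): TCP position.
- r.get_ee_rot(): TCP orientation.
- r.get_wrist_force(): force on the tool from outside, world axes, zero at the start.
- r.get_torque(): the same for the moment, N m.
- r.get_finger_gap(): finger opening in mm.
- r.get_gripper_force(): force on a finger pad.
Only numpy, scipy, OpenCV 4.12 (cv2) and the standard library are available. Lean on these libraries where they do the work, as an engineer would, in place of code of your own. Each camera call takes 0.05 s, during which the arm holds its last target. There are 200 camera calls.

### The job

The washer has delivered three canister lids into its catch tray. First take the two white lids out and lay them in the grey tote, flat on its floor side by side with the knobs up and without dropping them, leaving the red lid in the tray meanwhile; then pick up the red lid by its knob and show its underside squarely to the little camera clipped to the chrome swing arm, centred in front of the lens and 10 cm away from it. Finish still holding the red lid there in the air, not touching anything else, and leave the camera where it is and the bell, tin, cup and milk bottle undisturbed.

Things in the scene. Friction and masses are not known exactly. Their poses are not given: they have to be found in the camera images.
- red_lid: Red screw lid: a disc 70 mm across (73 at its bead) and 14 mm high with a round knob, 26 mm across and 30 mm high, on the middle of its top; 44 mm high in all, about 90 g. Rigid, round all the way, lies knob up in the catch tray at the start. Origin: centre of its flat underside, the sealing face; z points from there out through the knob
- white_lid_1: White screw lid: a disc 70 mm across (73 at its bead) and 14 mm high with a round knob, 26 mm across and 30 mm high, on the middle of its top; 44 mm high in all, about 90 g. Rigid, round all the way, lies knob up in the catch tray at the start. Origin: centre of its flat underside, the sealing face; z points from there out through the knob
- white_lid_2: White screw lid: a disc 70 mm across (73 at its bead) and 14 mm high with a round knob, 26 mm across and 30 mm high, on the middle of its top; 44 mm high in all, about 90 g. Rigid, round all the way, lies knob up in the catch tray at the start. Origin: centre of its flat underside, the sealing face; z points from there out through the knob
- tray: Steel catch tray, fixed: an open box 150 mm (x) by 340 mm (y) outside, 30 mm high, walls and floor 5 mm; the three lids lie in it in a row along y about 100 mm apart, in any order. A chute joins its +y end and rises to the washer. Origin: centre of its underside
- tote: Grey plastic tote, fixed: an open box 170 mm (x) by 250 mm (y) outside, 50 mm high, walls and floor 5 mm; empty. Two lids fit side by side along y. Origin: centre of its underside
- lens (a point): Lens of a small black camera (barrel 32 x 50 mm, white light ring 40 mm across) clipped to the tip of a chrome swing arm. Origin: centre of the lens face, 110 mm above the counter; z: viewing direction out of the lens, up and to the robot's side, 0.52 rad off vertical; y level. The arm stays put unless pushed; its hinge is 220 mm behind the lens, bracket 150 mm high; place and angle vary
- tin: Open cream tin canister with a red band, 84 mm across, 115 mm high, no lid; loose bystander. Origin: centre of its underside
- cup: Yellow melamine cup, 80 mm across the rim, 75 mm high; loose bystander. Origin: centre of its underside
- milk_bottle: Frosted white milk bottle, 68 mm across, 200 mm high; loose bystander. Origin: centre of its underside
- bell: Brass service bell, 84 mm across, 54 mm high; loose bystander between tray and tote. Origin: centre of its underside
Mind the look-alikes: they are no part of the job. What is shaped like the white_lid_2 but pink is not meant.

How it is judged (in metres and radians):
On the way:
1. both white lids lie flat, knob up, on the tote's floor, released, while the red lid is still in the tray (x of white_lid_1 in the frame of tote between -0.06 and 0.06 m and y of white_lid_1 in the frame of tote between -0.1 and 0.1 m and z of each of white_lid_1, white_lid_2 in the frame of tote below 0.012 m and angle between each of white_lid_1, white_lid_2's own z axis and vertical below 0.1 rad and contact force between the fingers and white_lid_1 below 0.1 N and linear speed of each of white_lid_1, white_lid_2 below 0.03 m/s and x of white_lid_2 in the frame of tote between -0.06 and 0.06 m and y of white_lid_2 in the frame of tote between -0.1 and 0.1 m and contact force between the fingers and white_lid_2 below 0.1 N and z of red_lid in the frame of tray between -0.01 and 0.02 m and x of red_lid in the frame of tray between -0.07 and 0.07 m and y of red_lid in the frame of tray between -0.17 and 0.17 m), for 0.2 s.
At the end, for the whole second after the job is handed in: Red lid held still by the gripper, touching nothing else: underside 75-125 mm from the lens, facing it within 0.2 rad, centre within 22 mm of the viewing axis in camera x and y, over 140 mm above the counter. White lids flat within 0.1 rad, knob up, at rest on the tote floor, released (x of red_lid in the frame of lens between -0.022 and 0.022 m and y of red_lid in the frame of lens between -0.022 and 0.022 m and z of red_lid in the frame of lens between 0.075 and 0.125 m and angle between the z axis of red_lid and the z axis of lens, either way round below 0.2 rad and angle between red_lid's own z axis and vertical below 0.8 rad and height (world z) of red_lid above 0.14 m and contact force between the fingers and red_lid above 1 N and linear speed of each of red_lid, white_lid_1, white_lid_2 below 0.03 m/s and angular speed of red_lid below 0.2 rad/s and contact force between red_lid and tray below 0.2 N and contact force between red_lid and tote below 0.2 N and contact force between red_lid and tin below 0.2 N and contact force between red_lid and cup below 0.2 N and contact force between red_lid and milk_bottle below 0.2 N and contact force between red_lid and bell below 0.2 N and contact force between red_lid and white_lid_1 below 0.2 N and contact force between red_lid and white_lid_2 below 0.2 N and x of white_lid_1 in the frame of tote between -0.06 and 0.06 m and y of white_lid_1 in the frame of tote between -0.1 and 0.1 m and z of each of white_lid_1, white_lid_2 in the frame of tote below 0.012 m and angle between each of white_lid_1, white_lid_2's own z axis and vertical below 0.1 rad and contact force between the fingers and white_lid_1 below 0.1 N and x of white_lid_2 in the frame of tote between -0.06 and 0.06 m and y of white_lid_2 in the frame of tote between -0.1 and 0.1 m and contact force between the fingers and white_lid_2 below 0.1 N); the arm keeps its last pose, push and grip.
It fails at once if the tin, cup, milk bottle or bell is shifted by more than 30 mm or tipped (distance of any of tin, cup, milk_bottle, bell from where it was at the start of the episode above 0.03 m or angle between any of tin, cup, milk_bottle, bell's own z axis and vertical above 0.35 rad).
It fails at once if the camera is knocked out of place by more than 20 mm (distance of lens from where it was at the start of the episode above 0.02 m).
It fails at once if a lid is dropped (falls free at over 0.9 m/s, about 40 mm) ((linear speed of white_lid_1 above 0.9 m/s and contact force between the fingers and white_lid_1 below 0.1 N) or (linear speed of white_lid_2 above 0.9 m/s and contact force between the fingers and white_lid_2 below 0.1 N) or (linear speed of red_lid above 0.9 m/s and contact force between the fingers and red_lid below 0.1 N)).
It also fails if it takes over 72 s, if anything falls off the work surface, if the arm or the gripper's body presses on something with over 40 N, if the wrist force passes 120 N, or if a joint passes its speed limit or range.

## Working session

There is one attempt and no reset: what is moved stays moved. The work goes in short steps, each a Python script; the robot and the scene stay as the last script left them, time stands still between calls to the robot, and variables do not carry over. Pictures are saved under pics/ and viewed, at most 10 in all, crops included, and the job is handed in when it is done.

```bash
ls; mkdir -p pics; python3 - <<'E'
from station import r,claw,capture
import cv2,pickle,numpy as np
for n in("top","side","wrist"):
    d=capture(n);pickle.dump(d,open(f"pics/{n}0.pkl","wb"))
    cv2.imwrite(f"pics/{n}0.png",cv2.resize(d["image"][:,:,::-1],(800,600),interpolation=cv2.INTER_CUBIC))
    print(n,d["fx"],d["cx"],d["cy"],d["k1"],np.round(d["camera_from_world"],3).tolist())
print(r.grip_depth,r.get_ee_rot(),r.get_time_s())
E
```

```text
pics
top 515.9927257700429 277.99836530852036 212.49912189014424 0.009896929924371828 [[-0.029, -1.0, -0.004, 74.001], [-0.996, 0.029, -0.079, 528.961], [0.079, 0.002, -0.997, 1578.17], [0.0, 0.0, 0.0, 1.0]]
side 478.80483421933593 283.3166050265463 208.32768405590713 -0.09283396680857404 [[-0.812, -0.584, -0.02, 477.53], [-0.296, 0.441, -0.847, 202.391], [0.503, -0.682, -0.531, 991.114], [0.0, 0.0, 0.0, 1.0]]
wrist 329.7550911223441 275.1536837746781 209.6195563690059 -0.04972716721856753 [[0.271, -0.963, -0.002, -624.488], [-0.912, -0.257, 0.319, -41.598], [-0.307, -0.084, -0.948, 380.403], [0.0, 0.0, 0.0, 1.0]]
18.700000000000003 [-3.11108409e+00 -4.28546217e-01  2.44429314e-04] 0.15
```

View pics/top0.png

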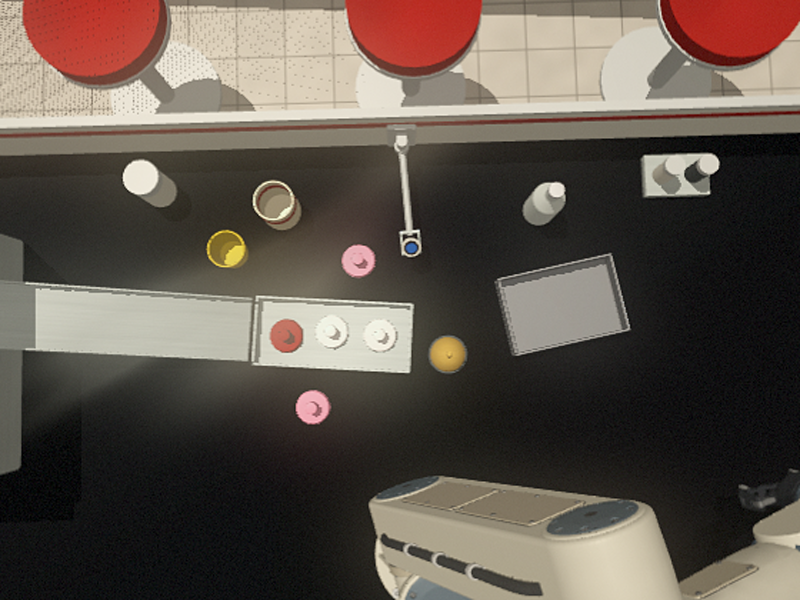

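View pics/side0.png

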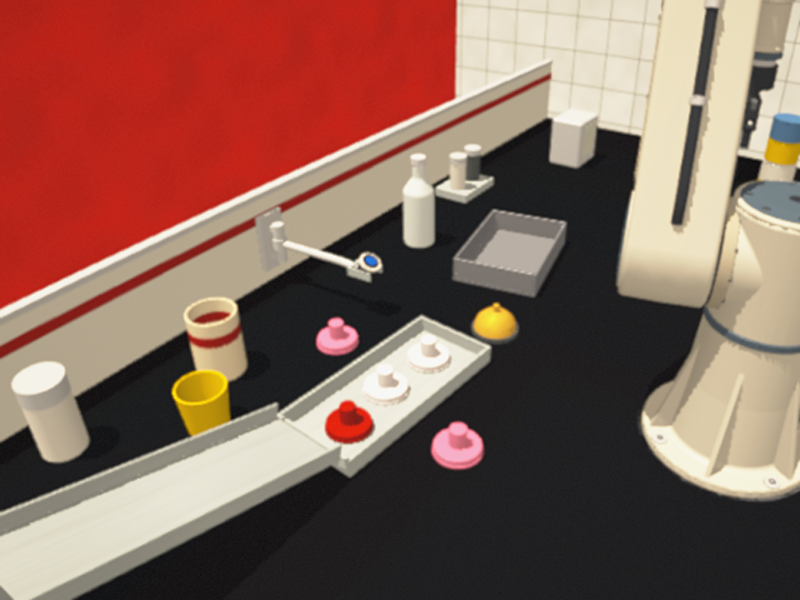

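The top view (800x600) shows these candidates. Red lid: (286,336). White lids: (332,331) and (380,334). Pink decoys: (358,260) and (312,407). The salt and pepper shakers are at (670,170). The lens is at (411,247), the bell at (448,354), and the tote is centred near (563,304). I choose the red and white discs inside the tray and check them in one close crop.

```bash
python3 - <<'E'
import pickle,cv2,numpy as np
t=pickle.load(open("pics/top0.pkl","rb"))["image"];s=pickle.load(open("pics/side0.pkl","rb"))["image"]
A=cv2.resize(t[155:265,170:300],None,fx=4,fy=4,interpolation=cv2.INTER_CUBIC) # 520x440
B=cv2.resize(s[168:203,238:273],None,fx=8,fy=8,interpolation=cv2.INTER_CUBIC) #280
C=cv2.resize(t[150:185,270:305],None,fx=8,fy=8,interpolation=cv2.INTER_CUBIC)
im=np.zeros((565,800,3),np.uint8);im[:440,:520]=A;im[:280,520:]=B;im[285:565,520:]=C
cv2.imwrite("pics/crop1.png",im[:,:,::-1])
E
```

```text
(no output)
```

View pics/crop1.png

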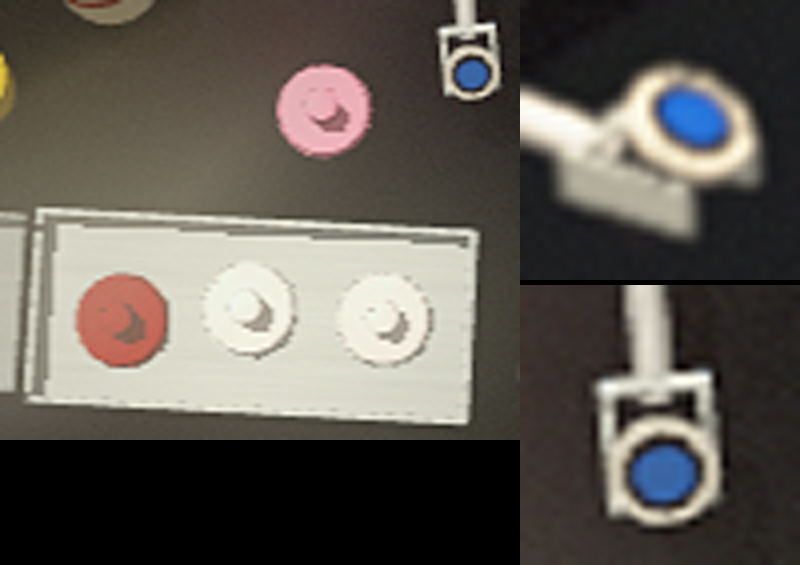

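Crop: the red disc is at (122,320) and the white discs at (249,309) and (384,320). All three are in the tray, and the pink one at (323,110) is outside it. The lens is the blue disc at (664,473) in the top inset and (694,115) in the side inset.

```bash
cat > h.py <<'E'
import numpy as np,cv2
from scipy.spatial.transform import Rotation as R
def ray(d,u,v):
    p=np.array([(u-d["cx"])/d["fx"],(v-d["cy"])/d["fy"]]);q=p.copy()
    for _ in range(20): q=p/(1+d["k1"]*(q@q))
    T=d["camera_from_world"];M=T[:3,:3]
    return -M.T@T[:3,3], M.T@np.array([*q,1])
def at_z(d,u,v,z):
    c,w=ray(d,u,v);return c+w*(z-c[2])/w[2]
def tri(a,b):
    (c1,w1),(c2,w2)=a,b;w1=w1/np.linalg.norm(w1);w2=w2/np.linalg.norm(w2)
    s=np.linalg.lstsq(np.c_[w1,-w2],c2-c1,rcond=None)[0]
    p,q=c1+s[0]*w1,c2+s[1]*w2;return (p+q)/2,np.linalg.norm(p-q)
def proj(d,P):
    P=np.atleast_2d(P);T=d["camera_from_world"];X=P@T[:3,:3].T+T[:3,3];s=X[:,:2]/X[:,2:]
    s=s*(1+d["k1"]*(s**2).sum(1,keepdims=True));return s*[d["fx"],d["fy"]]+[d["cx"],d["cy"]]
def tool(z,phi):
    "rotvec: tool z axis, with tool y at angle phi from the level direction square to z / world y"
    z=np.array(z,float)/np.linalg.norm(z);x=np.cross([0,1,0],z);x/=np.linalg.norm(x);y=np.cross(z,x)
    return (R.from_matrix(np.c_[x,y,z])*R.from_rotvec([0,0,phi])).as_rotvec()
E
python3 - <<'E'
from h import *;import pickle
from station import r
t=pickle.load(open("pics/top0.pkl","rb"));s=pickle.load(open("pics/side0.pkl","rb"))
f=lambda u,v,k,u0,v0:((u+.5)/k-.5+u0,(v+.5)/k-.5+v0)
g=lambda u,v:((u+.5)*.7-.5,(v+.5)*.7-.5)
P={}
for n,u,v,ku,kv in(("red",122,320,110,317),("wA",249,309,242,303),("wB",384,320,377,315)):
    P[n]=at_z(t,*f(u,v,4,170,155),13)
    print(n,P[n].round(1),"knob",at_z(t,*f(ku,kv,4,170,155),49).round(1))
# side-view triangulation of knob tops read in the side picture
for n,uv,kv in(("red",(347,406),(110,317)),("wA",(386,370),(242,303)),("wB",(430,338),(377,315))):
    print(n,*tri(ray(t,*f(*kv,4,170,155)),ray(s,*g(*uv))))
L,e=tri(ray(t,*f(144+520,188+285,8,270-65,150-35.625)),ray(s,*f(174,115,8,238,168)));print("lens",L,e)
L=at_z(t,*f(144,188,8,270,150),110);print("lens@110",L)
H,e=tri(ray(t,*g(402,140)),ray(s,*g(278,230)));print("hinge",H,e)
H=at_z(t,*g(402,142),150);d=(L-H)[:2];print("hinge150",H,np.linalg.norm(d));d/=np.linalg.norm(d)
ax=np.array([*(np.sin(.52)*d),np.cos(.52)]);print("axis",ax)
# check with ring ellipse in the side view
x=np.cross([0,0,1],ax);x/=np.linalg.norm(x);y=np.cross(ax,x)
a=np.linspace(0,2*np.pi,40)[:,None];c=proj(s,L+20*(np.cos(a)*x+np.sin(a)*y));ang=cv2.fitEllipse(c.astype(np.float32))
print("side ring in crop:",(np.array(ang[0])-[238,168])*8+[520,0],np.array(ang[1])*8,ang[2])
C=[at_z(t,*g(*p),50) for p in((497,280),(611,254),(629,329),(513,355))]
print("tote",np.mean(C,0),[np.linalg.norm(C[i]-C[i-1]) for i in range(4)]);
yv=(C[0]-C[1]+C[3]-C[2]);print("tote y angle from +y",np.arctan2(-yv[0],yv[1]))
P["L"]=L;P["ax"]=ax;P["tote"]=np.mean(C,0);P["ty"]=yv/np.linalg.norm(yv);pickle.dump(P,open("P.pkl","wb"))
for p,z,n in((P["red"],(0,0,-1),"red"),(P["wB"],(0,0,-1),"wB"),(P["tote"],(0,0,-1),"tote"),(L+118*ax,-ax,"lens")):
  for phi in np.arange(-3,4)*np.pi/6: 
    q=r.solve_ik([*p[:2],120] if n!="lens" else p,tool(z,phi));print(n,round(phi,2),None if q is None else np.round(q,2))
E
```

```text
red [469.7 302.3  13. ] knob [470.8 305.9  49. ]
wA [475.3 203.6  13. ] knob [478.5 205.5  49. ]
wB [463.8  99.   13. ] knob [466.4 103.3  49. ]
red [470.90359484 306.19360031  47.40115068] 0.1869081411944607
wA [477.6259997  205.12449783  45.58068572] 2.4385414491730217
wB [464.77252438 102.24547584  51.39613273] 3.5768936934211677
lens [640.5133428   27.68954261 109.54084015] 2.4735979126315604
lens@110 [639.42558571  26.97910734 110.        ]
hinge [864.63499333  39.03662168 114.01413612] 0.2001944496136166
hinge150 [849.40057526  39.50105047 150.        ] 210.3480337362489
axis [-0.49599894 -0.0295791   0.86781918]
side ring in crop: [697.97558594 110.97473145] [ 83.59975433 124.09719849] 120.15518188476562
tote [ 517.1732306  -292.47564151   50.        ] [np.float64(162.85325762580982), np.float64(250.231773472927), np.float64(163.99595081779705), np.float64(252.3032672808722)]
tote y angle from +y 0.19341510273378515
red -1.57 [ 0.57  0.38  1.87 -0.    0.89 -2.57]
red -1.05 [ 0.57  0.38  1.87 -0.    0.89 -2.05]
red -0.52 [ 0.57  0.38  1.87 -0.    0.89 -1.53]
red 0.0 [ 0.57  0.3
[... 401 characters left out ...]
B 1.05 [ 0.21  0.27  2.05 -0.    0.82 -0.32]
wB 1.57 [ 0.21  0.27  2.05 -0.    0.82  0.21]
tote -1.57 [-0.52  0.43  1.79 -0.    0.92  2.62]
tote -1.05 None
tote -0.52 [-0.52  0.43  1.79 -0.    0.92 -2.61]
tote 0.0 [-0.52  0.43  1.79  0.    0.92 -2.09]
tote 0.52 [-0.52  0.43  1.79 -0.    0.92 -1.56]
tote 1.05 [-0.52  0.43  1.79 -0.    0.92 -1.04]
tote 1.57 [-0.52  0.43  1.79 -0.    0.92 -0.52]
lens -1.57 None
lens -1.05 [ 0.03  0.1   2.13  0.04  0.39 -2.63]
lens -0.52 [ 0.03  0.1   2.13  0.04  0.39 -2.11]
lens 0.0 [ 0.03  0.1   2.13  0.04  0.39 -1.58]
lens 0.52 [ 0.03  0.1   2.13  0.04  0.39 -1.06]
lens 1.05 [ 0.03  0.1   2.13  0.04  0.39 -0.54]
lens 1.57 [ 0.03  0.1   2.13  0.04  0.39 -0.01]
```

```bash
cat >> h.py <<'E'
import pickle
from station import r,claw,capture
P=pickle.load(open("P.pkl","rb"));DN=tool((0,0,-1),np.pi/2)
def pick(xy):
    claw.set_gripper(55,50); r.move_pose([*xy,150],DN)
    r.move_straight([*xy,60],DN,200)
    hit=r.move_straight([*xy,22],DN,80,force_limit=6)
    print("hit",hit,np.round(r.get_eef_pos(),1))
    claw.set_gripper(0,50); print("gap",r.get_finger_gap(),r.get_gripper_force())
    r.move_straight([*xy,60],DN,80); r.move_straight([*xy,150],DN,200)
    print("gap",r.get_finger_gap(),r.get_gripper_force(),"t",r.get_time_s())
def place(xy):
    r.move_straight([*xy,150],DN,250); r.move_straight([*xy,40],DN,150)
    print("hit",r.move_straight([*xy,19],DN,30,force_limit=4),np.round(r.get_eef_pos(),1))
    claw.set_gripper(50); r.move_straight([*xy,150],DN,200); print("t",r.get_time_s())
def snap(n,f):
    d=capture(n);pickle.dump(d,open(f"pics/{f}.pkl","wb"))
    cv2.imwrite(f"pics/{f}.png",cv2.resize(d["image"][:,:,::-1],(800,600),interpolation=cv2.INTER_CUBIC))
E
python3 - <<'E'
from h import *
pick([465,101]); snap("wrist","w1")
E
```

```text
hit False [465.2 101.1  22.2]
gap 24.56320022003581 48.73641908168793
gap 24.5539330687518 49.061967730522156 t 6.0917
```

View pics/w1.png

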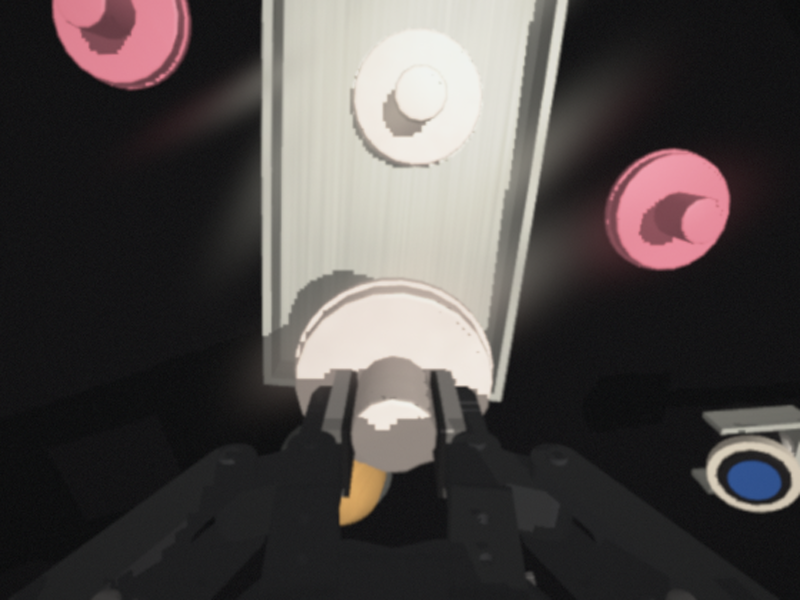

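The wrist view shows the white lid held level by its knob at (393,400). The next white lid's knob is at (421,92) and the lens at (754,481). I'll place this one, then do the second.

```bash
python3 - <<'E'
from h import *
g=lambda u,v:((u+.5)*.7-.5,(v+.5)*.7-.5)
d=pickle.load(open("pics/w1.pkl","rb"));k=at_z(d,*g(421,92),49);print("wA",k,"lens",at_z(d,*g(754,481),110))
c,ty=P["tote"][:2],P["ty"][:2]
place(c-52*ty)
pick((477,204.5))
snap("wrist","w2"); place(c+52*ty)
r.pause(.3)
# look from above between
r.move_pose([465,-120,260],DN);snap("top","t2")
E
```

```text
wA [477.6546983  205.51312563  49.        ] lens [640.08765476  28.80977081 110.        ]
hit True [ 527.1 -343.5   22.7]
t 10.7
hit False [477.1 204.5  22. ]
gap 24.52877041524353 48.88492941856384
gap 24.366294545441058 49.080480337142944 t 15.7333
hit True [ 507.1 -241.5   22.7]
t 20.3417
```

View pics/t2.png

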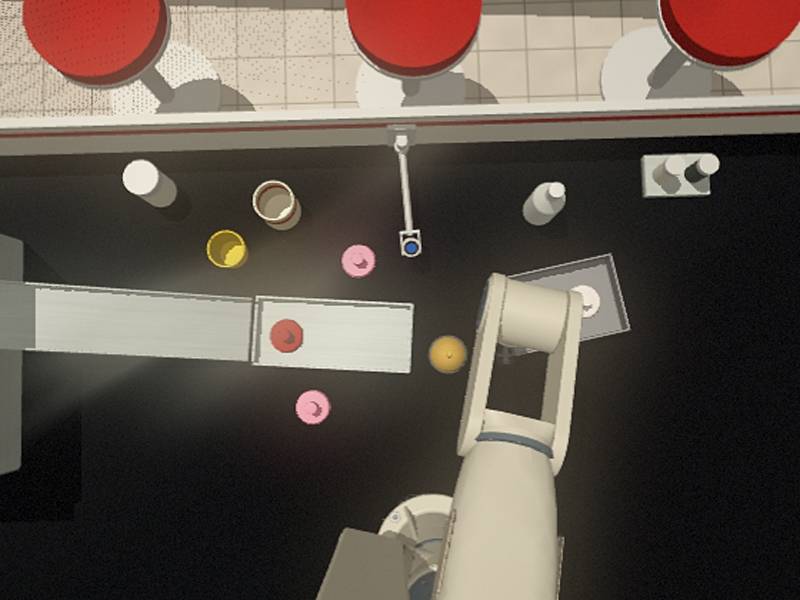

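One white lid is visible flat in the tote at (587,301); the other is hidden by the arm. The red lid at (286,336), the bell and the camera have not moved. Next I pick the red lid and move to a standoff on the lens axis.

```bash
python3 - <<'E'
from h import *
pick((470.5,304.5)); snap("top","t3")
L=np.array([640,28,110.]);ax=P["ax"];rv=tool(-ax,np.pi/2)
r.move_straight([470.5,304.5,330],DN,200)
r.move_pose(L+240*ax,rv); r.move_straight(L+117*ax,rv,100)
r.pause(.5)
print(np.round(r.get_eef_pos()-(L+117*ax),1),r.get_finger_gap(),r.get_gripper_force(),r.get_time_s())
snap("side","s3");snap("wrist","w3");snap("top","t4")
a=[cv2.imread(f"pics/{n}.png") for n in("s3","w3","t3")]
im=np.zeros((600,800,3),np.uint8)
im[:300,:400]=a[0][130:430,200:600]; im[300:,:400]=cv2.resize(a[1],(400,300));
im[:300,400:]=cv2.resize(a[2][200:425,450:750],(400,300)); im[300:,400:]=cv2.imread("pics/t4.png")[100:400,200:600]
cv2.imwrite("pics/m3.png",im)
E
```

```text
hit False [470.3 304.4  21.6]
gap 24.33156884139223 49.02918756008148
gap 24.328535464163128 49.058003425598145 t 26.0667
[0.  0.  0.1] 24.282266116470012 49.01911497116089 30.1583
```

View pics/m3.png

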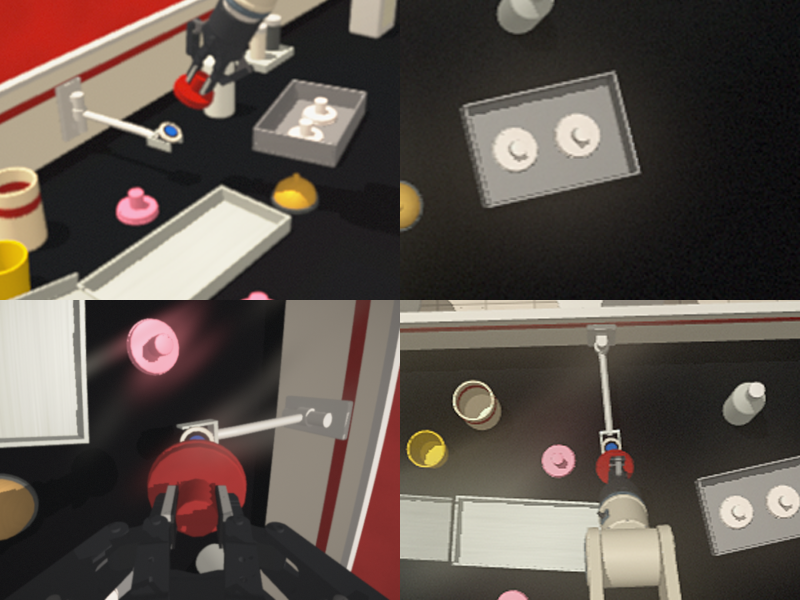

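Both white lids lie flat in the tote at (514,149) and (577,134), and the red lid faces the lens with a clear gap. Before handing in I check the lid's outline against the expected pose.

```bash
python3 - <<'E'
from h import *
L=np.array([640,28,110.]);ax=P["ax"]
x=np.cross([0,0,1],ax);x/=np.linalg.norm(x);y=np.cross(ax,x);a=np.linspace(0,2*np.pi,90)[:,None]
for n in("s3","t4","w3"):
    d=pickle.load(open(f"pics/{n}.pkl","rb"));im=d["image"][:,:,::-1].copy()
    for q,rad,c in((L,20,(0,255,0)),(L+100*ax,36.5,(255,255,0)),(L+114*ax,35,(0,255,255))):
        cv2.polylines(im,[np.round(proj(d,q+rad*(np.cos(a)*x+np.sin(a)*y))*16).astype(np.int32)],True,c,1,shift=4)
    u,v=proj(d,L+60*ax)[0].astype(int);k=60;u=np.clip(u,k,559-k);v=np.clip(v,k,419-k)
    cv2.imwrite(f"pics/o_{n}.png",cv2.resize(im[v-k:v+k,u-k:u+k],(266,266),interpolation=cv2.INTER_NEAREST))
cv2.imwrite("pics/o3.png",np.hstack([cv2.imread(f"pics/o_{n}.png") for n in("s3","t4","w3")]))
E
```

```text
(no output)
```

View pics/o3.png

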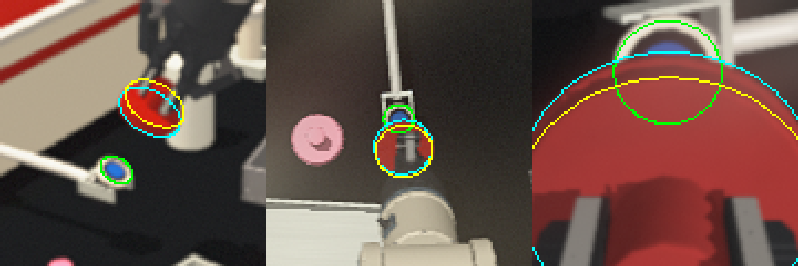

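The overlays at (150,105), (403,150) and (667,60) match the lid and the lens ring in all three views, so I'm handing in.

```bash
python3 -c "
from station import r
print(r.sign_off(),r.get_time_s())"
```

```text
the job is handed in; nothing more can be done
the job is handed in; nothing more can be done
```

I handed the job in at about 30 s on the robot's clock: both white lids lie flat in the tote, and the red lid is held squarely in front of the lens at about 10 cm. Camera overlays agreed with that pose, but the sign-off returned no verdict.

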